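Snap the strip cover shut, then hold the lot tag pressed home behind the lip

ROBOT

A 7-joint arm with a two-finger parallel gripper is mounted at the origin on the work surface. World frame = base frame: x ahead of the robot, y to its left, z up, the work surface at z = 0. Lengths are in m, angles in rad, forces in N, time in s.
With the tool pointing down it reaches from about 0.35 to 0.9 m from the base axis. Payload 7.2 kg.
Tool frame: the origin (TCP) lies where the fingers leave the gripper's body, on its centre line; the fingertips stand 73 mm ahead of it and the grasp point (between the pads) lies 54 mm ahead of it; z points along the fingers, y is the line along which they close (so a half turn about z gives the same grasp; the last joint's range is limited). The gripper opens to 85 mm and grips with 20 to 120 N. Pads are 22 mm wide; open, the fingers measure 114 mm over their backs; the gripper's body (76 mm by 85 mm) begins 54 mm behind the grasp point. The pads swing forward as they close: fully open they stand 13 mm farther back than shut.
Start: joints at [-1.179, 0.411, -0.013, 1.596, 0.006, 1.134, -0.082], TCP at [0.277, 0.56, 0.304] pointing down, gripper open.
Joint ranges: [-2.95, 2.95], [-0.29, 1.99], [-1.47, 1.44], [0.14, 2.54], [-1.03, 4.17], [0.13, 1.85], [-2.86, 2.86]. Speed limits (rad/s): [2.39, 2.39, 3.01, 3.01, 3.14, 3.14, 3.14].

INTERFACE

Orientations are given as a unit quaternion [x, y, z, w].
In Python, from station import ctrl, get_image gives the robot as it stands.
- The arm moves only by the tool send_rows, never from a script. Its argument "moves" is a list that holds one entry, the list of rows, each a list of 4 numbers: the shift along the tool's x, y, z in mm, then the turn about the tool's z in rad. A call has 1 to 20 rows; each row is the pose to reach, as a shift and turn from the pose commanded when the call began, along the tool's axes at that moment; what a row does not reach only later rows make up. A row lasts 1/8 s, in which the tool goes at most 62.5 mm and 10.7 degrees, less where a joint would pass 70% of its speed; a pose out of reach is approached as far as the arm can. A call with a gripper value outside its range is refused whole. "grip" is the opening, from 0 (shut) to 1 (fully open), set as the call begins (left out, the last holds). The fingers move at their own pace and stop on an object; the grip force is fixed at half the most. Time passes only in rows, so rows that repeat a pose let the fingers close. It gives the time, the measured TCP pose, the force, the opening and the grip force at its end, in the units of the state.
- ctrl.read_state(): the state, without advancing time (a new reading comes with each control period).
- get_image(name): name is "side" or "top" or "wrist"; returns a dict with "color" (384x512x3 uint8, red, green, blue), "fx", "fy", "cx", "cy" (pixels), "R" (3x3) and "t" (3): a world point X has camera coordinates R X + t; the wrist camera has in their place "T_tool_cam" (4x4, takes a point from camera to tool coordinates, whose origin is the TCP and whose axes are the flange's). Camera axes: x right, y down, z forward; pixel columns grow to the right and rows downward; lengths in m; the calibration is good to about 2 mm. A picture is of the moment at which its call begins: read the wrist's pose just before it. There is no depth.
- ctrl.hand_in(): hands the job in; it is judged then, once.
The state is a dict: "time": time; "joint_positions": joint angles; "qd": joint speeds; "effort": joint torques, N m; "eef_pos": TCP position; "tool_rot": TCP orientation; "ft_force": force on the tool from outside, world axes, zero at the start; "wrist_torque": the same for the moment, N m; "grip_width": finger opening in m; "gripper_force": force on a finger pad.
Only numpy, scipy, OpenCV 4.12 (cv2) and the standard library are available. Lean on these libraries where they do the work, as an engineer would, in place of code of your own. Each camera call takes 0.05 s, during which the arm holds its last target. There are 200 camera calls.

TASK

On the die bonder's loading dock, first press the hinged amber cover over the copper strip down until it snaps and stays shut. Then take the green-handled lot tag from its grey rest, slide its blade down behind the yellow lip of the dock's slot, and push it fully home against the spring reader contact until its white flange sits on the top of the slot. Finish while still holding it pressed home, because the spring lifts it when let go; leave the jar, the syringe and the white ring where they are.

Things in the scene. Friction and masses are not known exactly. Their poses are not given: they have to be found in the camera images.
- dock: Steel loading dock fixed on the blue deck, base plate 150 (its x) by 196 (its y) by 10 mm. Origin: centre of the underside, on the deck; z up. On its +y half: an aluminium nest with a copper strip under the amber cover. On its -y half: the slot block, dark steel with a yellow lip, 70 mm high. It may stand left or right of the robot and turned up to 0.35 rad.
- slot_mouth (a point): Centre of the slot's mouth, at the top of the slot block, 70 mm above the deck, at dock x 0, y -52 mm; axes as the dock's. The slot is open at the top: 8 mm wide along x between the yellow lip (4 mm thick, on the -x side) and the back of the block, 56 mm long along y; its upper 6 mm flare outward at 45 degrees on all four sides to 20 by 68 mm. Flat top of the block behind the mouth from x 10 to 24 mm. Block outline: x -13 to 24 mm, y -36 to 36 mm about the point.
- plunger (a joint): Brass spring contact at the bottom of the slot, its top 32 mm below the mouth: travel in m, 0 = up, grows as it is pressed down, end stop 0.0095. Takes about 4 N to start and 8 N at 0.008, where the tag is fully home. It pushes the tag back up when the tag is let go.
- cover (a joint): Hinge angle of the amber cover in rad: 0 = fully open, leaning up at 0.8 rad (46 degrees) above level; 0.8 = shut, level. A spring holds it open; past about 0.55 rad it goes over centre, snaps down and stays shut. Needs about 4 to 6 N near its free edge. A thin steel strut, part of the spring, runs beside the cover's +y edge.
- hinge_line (a point): Middle of the cover's hinge line, on the dock at x 42, y 48, z 24 mm; axes as the dock's, the hinge runs along dock y. The cover is a flat amber plate with black edges, 80 mm from hinge to free edge (it reaches from the hinge towards dock -x), 82 mm wide along y, 5 mm thick with the hinge in its mid-plane. Shut, its top lies 26.5 mm above the deck.
- cover_edge (a point): Middle of the black press strip on the cover's upper face, 71 mm from the hinge line, near the free edge; moves with the cover.
- tag: Lot tag, about 90 g, standing upright. Origin: centre of the blade's lower end; z up along the tag, x across its thickness, y along its width; the two faces are alike, so either way round will do. White blade 5 (x) by 50 (y) mm, z 0 to 40; white flange 34 by 60 mm, z 40 to 45; green handle with white bar-code panels 14 (x) by 50 (y) mm, z 45 to 87. Home in the slot its flange rests on the slot block, so its origin lies 40 mm below the mouth, its x along the dock's x.
- rest: Grey rest fixed on the deck: foot 90 by 90 by 6 mm, block 42 (x) by 70 (y) mm, 60 mm high, with a slot 10 by 58 mm open at the top. Origin: centre of the underside. The tag stands in it with its flange on the block's top, tag origin 20 mm above the deck; lift it 45 mm to clear.
- jar: Amber glass jar, 44 mm across, 60 mm high, loose. Origin: centre of the underside. Not to be moved.
- syringe: Capped clear dispensing syringe lying along its x axis, about 125 mm long, 20 mm thick (26 mm over its flange), loose. Origin: under its middle. Not to be moved.
- grip_ring: Spare white ring lying flat, 110 mm outside, 94 mm inside diameter, 10 mm high, loose. Origin: centre of the underside. Not to be moved.
There are look-alikes about, which are no part of the job. Leave any brown or red look-alike of the tag alone. There is more than one size of the dock; the one meant has the size given above.

How it is judged:
On the way, in this order (a step that is already met when the one before it is completed fails the run):
1. the cover is shut and stays shut, the tag not yet in the slot (value of joint cover above 0.77 rad), for 0.3 s.
2. the tag's blade is behind the lip, at least 20 mm deep in the slot (x of tag in the frame of slot_mouth between -0.004 and 0.004 m and y of tag in the frame of slot_mouth between -0.006 and 0.006 m and z of tag in the frame of slot_mouth below -0.02 m and value of joint cover above 0.77 rad), for 0.1 s.
At the end, for the whole second after the job is handed in: Cover shut (above 0.77 rad). Tag in the slot, upright within 0.08 rad, within 4 mm across and 6 mm along it, blade 37.5 mm or more below the mouth, spring contact pressed 5.5 mm or more with over 3 N from the tag; fingers still on the tag with over 2 N; tag still (x of tag in the frame of slot_mouth between -0.004 and 0.004 m and y of tag in the frame of slot_mouth between -0.006 and 0.006 m and angle between tag's own z axis and vertical below 0.08 rad and z of tag in the frame of slot_mouth below -0.0375 m and value of joint plunger above 0.0055 m and contact force between tag and plunger above 3 N and contact force between the fingers and tag above 2 N and linear speed of tag below 0.02 m/s and value of joint cover above 0.77 rad); the arm keeps its last pose, push and grip.
It fails at once if the jar is pushed more than 30 mm from its place (distance of jar from where it was at the start of the episode above 0.03 m).
It fails at once if the syringe is pushed more than 30 mm from its place (distance of syringe from where it was at the start of the episode above 0.03 m).
It fails at once if the white ring is pushed more than 30 mm from its place (distance of grip_ring from where it was at the start of the episode above 0.03 m).
It also fails if it takes over 54 s, if anything falls off the work surface, if the arm or the gripper's body presses on something with over 40 N, if the wrist force passes 120 N, or if a joint passes its speed limit or range.

## Working session

There is one attempt and no reset: what is moved stays moved. The work goes in short steps, Python scripts to look and compute and a tool call to move; the robot and the scene stay as the last step left them, time stands still between calls to the robot, and variables do not carry over. Pictures are saved under pics/ and viewed, at most 10 in all, crops included, and the job is handed in when it is done.

Besides the shell and the picture viewer there is one more tool, called after "Request:" in YAML: its name, and indented under it one key for each argument. send_rows: Moves the arm, as the interface text tells. Its arguments: {"type":"object","properties":{"moves":{"type":"array","items":{"type":"array","items":{"type":"array","items":{"type":"number"}}}},"grip":{"type":"number"}},"required":["moves"]}

```bash
mkdir -p pics; cat > h.py <<'E'
import numpy as np, cv2, pickle
from station import ctrl, get_image
def shot(n,f):
    s=ctrl.read_state(); d=get_image(n); pickle.dump((s,d),open(f'pics/{f}.pkl','wb'))
    cv2.imwrite(f'pics/{f}.png',d['color'][:,:,::-1]); return s,d
E
python3 - <<'E'
from h import *
s,d=shot('top','top0');s2,e=shot('side','side0')
print(s)
for x in(d,e):print({k:v for k,v in x.items() if k!='color'})
im=np.vstack([cv2.resize(d['color'],(800,600))]);cv2.imwrite('pics/top0b.png',im[:,:,::-1])
cv2.imwrite('pics/side0b.png',cv2.resize(e['color'],(800,600))[:,:,::-1])
E
```

```text
{'time': 0.0, 'joint_positions': array([-1.17917493,  0.41189662, -0.01271241,  1.59703854,  0.00559304,
        1.13430832, -0.08223033]), 'qd': array([ 0.00109951, -0.00113248, -0.00016284, -0.00064819,  0.00012996,
        0.00037125, -0.00149566]), 'effort': array([-1.11351063e-03, -6.00608897e+01,  6.81745838e-01, -2.99432856e+01,
        1.38014296e-02,  1.01741889e-02, -6.87350465e-06]), 'eef_pos': array([0.27722753, 0.55972881, 0.30305728]), 'tool_rot': array([ 2.27894548e-01,  9.73685484e-01, -7.96962722e-04, -1.30925446e-04]), 'ft_force': array([0.52317256, 0.55209432, 0.30046422]), 'wrist_torque': array([-0.00894045, -0.00129514, -0.00164217]), 'gripper_force': 0.0, 'grip_width': 0.08531411217036527}
{'fx': 432.3153023177075, 'fy': 432.3153023177075, 'cx': 248.8704970117103, 'cy': 182.89942554297528, 'R': array([[ 0.0113149 , -0.99964284, -0.02421105],
       [-0.99495774, -0.00884222, -0.09990451],
       [ 0.09965474,  0.02521938, -0.99470243]]), 't': array([-0.08575355,  0.52489569,  1.03066877])}
{'fx': 371.00722240151015, 'fy': 371.00722240151015, 'cx': 258.64840766632585, 'cy': 189.49735542871042, 'R': array([[ 0.96652455, -0.25544046, -0.02409272],
       [-0.14524303, -0.46731111, -0.87208072],
       [ 0.2115059 ,  0.84638673, -0.48876861]]), 't': array([-0.53579337,  0.10353168,  0.85713075])}
```

View pics/top0b.png

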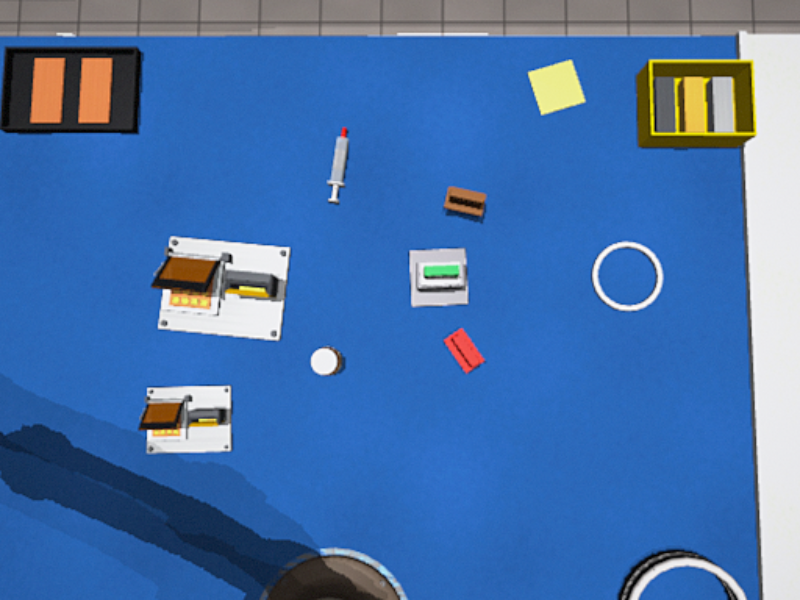

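View pics/side0b.png

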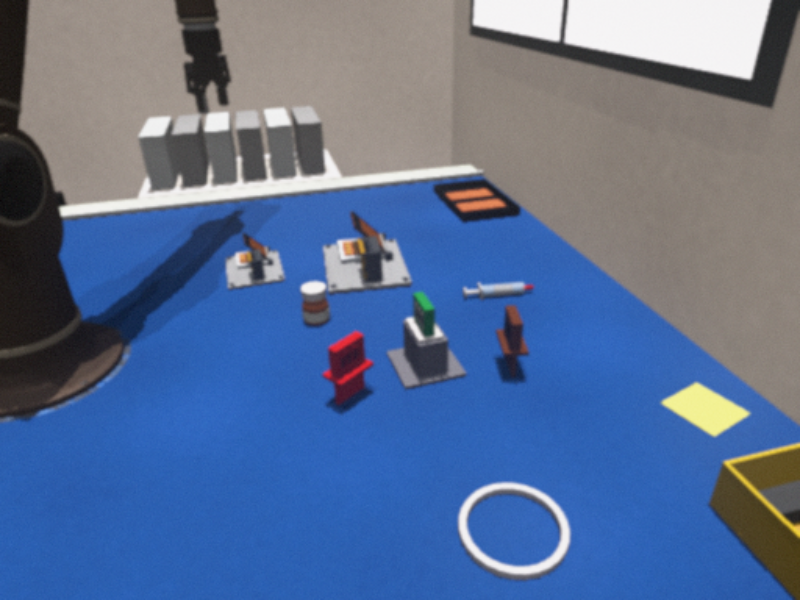

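The top picture shows two docks: a large one at (222,288) and a small one at (188,418). Tag look-alikes are brown at (465,200) and red at (463,350). The green-handled tag stands in the grey rest at (440,272), with the jar at (326,361) and the syringe at (340,165). I choose the large dock and the green tag, and check both in a close crop.

```bash
python3 - <<'E'
from h import *
s,d=pickle.load(open('pics/top0.pkl','rb'))
c=d['color'][145:225,95:195]; c2=d['color'][145:225,240:320]
a=cv2.resize(c,None,fx=7,fy=7,interpolation=cv2.INTER_CUBIC)[:, :]
b=cv2.resize(c2,None,fx=7,fy=7,interpolation=cv2.INTER_CUBIC)
a=cv2.resize(c,(500,400),interpolation=cv2.INTER_CUBIC);b=cv2.resize(c2[10:55,15:60],(300,300),interpolation=cv2.INTER_CUBIC)
m=np.zeros((400,800,3),np.uint8);m[:,:500]=a;m[:300,500:]=b
cv2.imwrite('pics/c1.png',m[:,:,::-1])
E
```

```text
(no output)
```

View pics/c1.png

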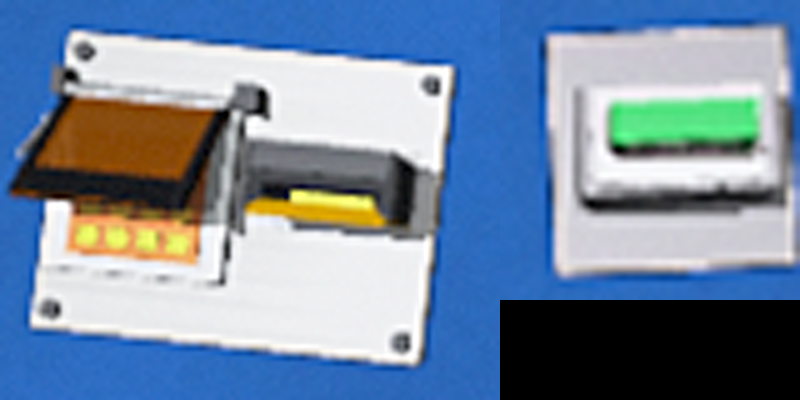

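The crop shows the plate corners at (68,30), (455,66), (420,365) and (32,327), the cover hinge at upper left and the slot block with its yellow lip on the right. In the right-hand panel the green handle sits in the white flange on the grey rest. I now compute the poses.

```bash
cat >> h.py <<'E'
def ray(d,uv,z):
    R,t=d['R'],d['t']; c=-R.T@t
    uv=np.atleast_2d(uv); r=np.c_[(uv[:,0]-d['cx'])/d['fx'],(uv[:,1]-d['cy'])/d['fy'],np.ones(len(uv))]@R
    return c+r*((z-c[2])/r[:,2])[:,None]
def rigid(loc,w):
    loc=np.array(loc,float);w=np.array(w)[:,:2];lc,wc=loc.mean(0),w.mean(0)
    a=loc-lc;b=w-wc;th=np.arctan2((a[:,0]*b[:,1]-a[:,1]*b[:,0]).sum(),(a*b).sum())
    R=np.array([[np.cos(th),-np.sin(th)],[np.sin(th),np.cos(th)]]);o=wc-R@lc
    return o,th,np.linalg.norm(b-a@R.T,axis=1)
E
python3 - <<'E'
from h import *
s,d=pickle.load(open('pics/top0.pkl','rb'))
P=np.array([[68,30],[455,66],[420,365],[32,327]])/5+[95,145]
w=ray(d,P-.4,.010);print(w.round(4),np.linalg.norm(w-np.roll(w,-1,0),axis=1))
o,th,e=rigid([[.075,.098],[.075,-.098],[-.075,-.098],[-.075,.098]],w);print('dock',o,th,e)
R=np.array([[np.cos(th),-np.sin(th)],[np.sin(th),np.cos(th)]])
for n,l in dict(slot=[0,-.052],hinge=[.042,.048],edge_open=[.042-.071*np.cos(.8),.048],).items():print(n,o+R@l)
# plate top sanity
w=ray(d,np.array([[46,36],[286,28],[295,268],[58,272]])/6.667+[255,155]-.4,.006);print(np.linalg.norm(w-np.roll(w,-1,0),axis=1))
o,th2,e=rigid([[.045,.045],[.045,-.045],[-.045,-.045],[-.045,.045]],w);print('rest',o,th2,e)
w=ray(d,np.array([[108,100],[258,97],[258,140],[110,148]])/6.667+[255,155]-.4,.107);print('tag',w.mean(0),w)
w=ray(d,np.array([[84,85],[276,85],[280,185],[83,190]])/6.667+[255,155]-.4,.065);print('flange',w.mean(0),w)
from scipy.spatial.transform import Rotation as Ro
print(Ro.from_quat(s['tool_rot']).as_matrix().round(4))
for f,uv in(('jar',[326,361]),('syr',[340,165])):print(f,ray(d,np.array(uv)*.64,.03))
E
```

```text
[[0.6058 0.275  0.01  ]
 [0.589  0.079  0.01  ]
 [0.4397 0.0924 0.01  ]
 [0.4564 0.2864 0.01  ]] [0.19674984 0.14989598 0.19472131 0.14987118]
dock [0.52269983 0.18320154] -0.08486395617591182 [0.00050297 0.00028974 0.00051414 0.00078402]
slot [0.51829219 0.13138868]
hinge [0.56861726 0.22746879]
edge_open [0.5193291  0.23166165]
[0.08980403 0.09002978 0.0878959  0.08874558]
rest [ 0.54266143 -0.15787073] 0.04090842761047895 [0.00038787 0.00050135 0.00081499 0.00165869]
tag [ 0.54111866 -0.15719789  0.107     ] [[ 0.54814657 -0.13167209  0.107     ]
 [ 0.54958102 -0.18232715  0.107     ]
 [ 0.53494564 -0.18234283  0.107     ]
 [ 0.53180143 -0.13244948  0.107     ]]
flange [ 0.54104054 -0.15841     0.065     ] [[ 0.55895646 -0.12423195  0.065     ]
 [ 0.55949827 -0.19192239  0.065     ]
 [ 0.52404496 -0.19334134  0.065     ]
 [ 0.52166246 -0.12414432  0.065     ]]
[[-8.961e-01  4.438e-01 -6.000e-04]
 [ 4.438e-01  8.961e-01 -1.500e-03]
 [-1.000e-04 -1.600e-03 -1.000e+00]]
jar [[0.40780612 0.01509234 0.03      ]]
syr [[ 0.71725035 -0.00080338  0.03      ]]
```

```bash
cat >> h.py <<'E'
from scipy.spatial.transform import Rotation as Ro
DO=np.array([.5227,.1832]);DTH=-.085
def dk(x,y): 
    c,s_=np.cos(DTH),np.sin(DTH); return DO+np.array([c*x-s_*y,s_*x+c*y])
def plan(pts,s=None):
    s=s or ctrl.read_state();M=Ro.from_quat(s['tool_rot']).as_matrix();th=np.arctan2(M[1,1],M[0,1])
    for x,y,z,t in pts: print((M.T@(np.array([x,y,z])-s['eef_pos'])*1000).round(1),round((th-t+np.pi)%(2*np.pi)-np.pi,3))
E
python3 - <<'E'
from h import *
plan([(*dk(.0114,.048),.19,DTH)])
E
```

```text
[-380.1 -179.5  113.5] 1.196
```

Request:
send_rows:
  moves:
    - [[-380,-180,40,1.196],[-380,-180,40,1.196],[-380,-180,40,1.196],[-380,-180,40,1.196],[-380,-180,40,1.196],[-380,-180,40,1.196],[-380,-180,40,1.196],[-380,-180,40,1.196],[-380,-180,40,1.196],[-380,-180,113,1.196],[-380,-180,113,1.196],[-380,-180,113,1.196],[-380,-180,113,1.196],[-380,-180,113,1.196]]
  grip: 0

```text
time: 1.85
eef_pos: [0.5387, 0.2306, 0.1925]
tool_rot: [0.736, 0.677, 0.001, 0.0]
ft_force: [-0.8, -0.3, 0.7]
grip_width: -0.0005
gripper_force: 0.0
```

```bash
python3 - <<'E'
from h import *
s,d=shot('wrist','w1')
print(s['eef_pos'],s['joint_positions'].round(2),s['grip_width'],d['T_tool_cam'],d['fx'],d['cx'],d['cy'])
z=s['eef_pos'][2]-.073
plan([(*dk(.0114,.048),.0745+.073,DTH),(*dk(.004,.048),.062+.073,DTH),(*dk(-.010,.048),.0437+.073,DTH),(*dk(-.018,.048),.0265+.073,DTH)],s)
E
```

```text
[0.53870093 0.23063996 0.19254647] [-0.73  0.47  0.33  1.83 -0.2   0.87 -0.4 ] -0.00046669125292695416 [[-2.77225405e-04 -9.61404765e-01 -2.75137787e-01  6.96333614e-02]
 [ 9.99999958e-01 -2.42770729e-04 -1.59281855e-04 -8.24286737e-04]
 [ 8.63389336e-05 -2.75137819e-01  9.61404791e-01 -6.99835511e-02]
 [ 0.00000000e+00  0.00000000e+00  0.00000000e+00  1.00000000e+00]] 293.5597773786147 258.63610178944435 187.2470365444071
[-0.7 -0.6 45. ] 0.0
[-0.7 -8.  57.5] 0.0
[ -0.7 -22.1  75.8] 0.0
[ -0.8 -30.1  93. ] 0.0
```

View pics/w1.png

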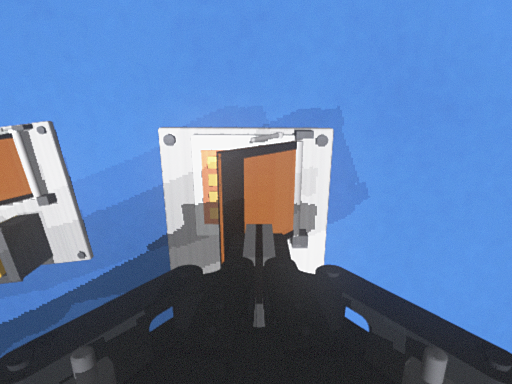

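The picture shows the amber cover with its black press strip at columns 218–243 and the closed fingertips at columns 245–275, so the fingertips must shift about 5 mm toward dock -x. I press along the cover's arc.

Request:
send_rows:
  moves:
    - [[0,-6,20,0],[0,-6,38,0],[0,-7,45,0],[0,-10,51,0],[0,-13,57,0],[0,-18,63,0],[0,-23,70,0],[0,-28,76,0],[0,-32,82,0],[0,-35,88,0],[0,-37,93,0],[0,-37,95,0],[0,-37,95,0]]

```text
time: 3.52
eef_pos: [0.5015, 0.2332, 0.0984]
tool_rot: [0.737, 0.676, 0.001, -0.0]
ft_force: [-8.6, -4.2, 30.6]
grip_width: 0.0002
gripper_force: 15.1
```

```bash
python3 - <<'E'
from h import *
s,d=shot('side','side1');print(s['eef_pos'],s['ft_force'])
c=d['color'][130:200,190:290]
cv2.imwrite('pics/c2.png',cv2.resize(c,(800,560),interpolation=cv2.INTER_CUBIC)[:,:,::-1])
E
```

```text
[0.50146694 0.23324791 0.09835582] [-8.56041496 -4.15548002 30.62602202]
```

View pics/c2.png

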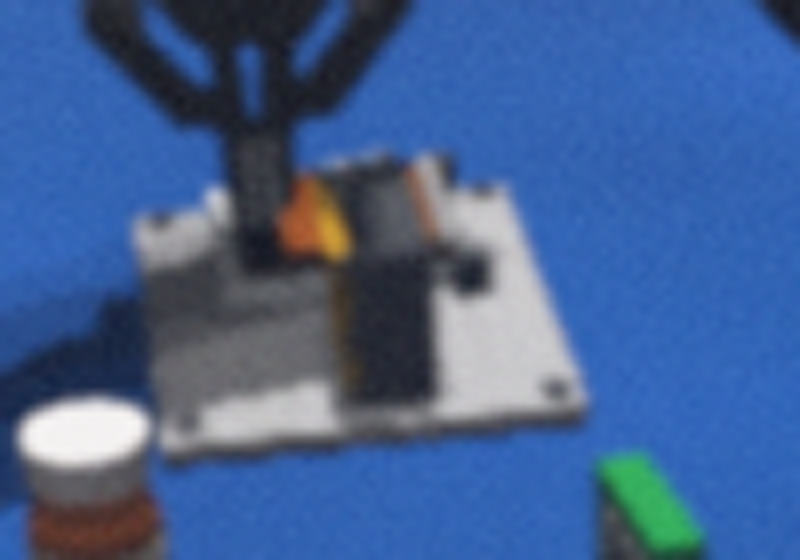

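The cover lies level under the fingertip: tip height is about 25 mm and the push 30 N. I retreat and look with the wrist camera over the tag.

```bash
python3 - <<'E'
from h import *
plan([(.5415-.0,-.158,.25,.035)])
E
```

```text
[-386.2   73.3 -152.2] -0.12
```

Request:
send_rows:
  moves:
    - [[0,0,-50,0],[0,0,-100,0],[0,0,-152,0],[-386,73,-152,-0.12],[-386,73,-152,-0.12],[-386,73,-152,-0.12],[-386,73,-152,-0.12],[-386,73,-152,-0.12],[-386,73,-152,-0.12],[-386,73,-152,-0.12],[-386,73,-152,-0.12],[-386,73,-152,-0.12],[-386,73,-152,-0.12],[-386,73,-152,-0.12]]
  grip: 1

```text
time: 5.32
eef_pos: [0.5413, -0.1562, 0.2479]
tool_rot: [0.694, 0.72, 0.0, -0.0]
ft_force: [-0.6, 0.6, -0.3]
grip_width: 0.0853
gripper_force: 0.0
```

```bash
python3 - <<'E'
from h import *
s,d=shot('wrist','w2');print(s['eef_pos'],s['ft_force'],s['tool_rot'])
cv2.imwrite('pics/w2b.png',cv2.resize(d['color'],(800,600),interpolation=cv2.INTER_CUBIC)[:,:,::-1])
s,d=shot('top','top1');s,d=shot('side','side2')
E
```

```text
[ 0.5413409  -0.15617635  0.24792147] [-0.62135034  0.57525816 -0.31569678] [ 6.93883340e-01  7.20087401e-01  1.78358587e-04 -1.12504262e-04]
```

View pics/w2b.png

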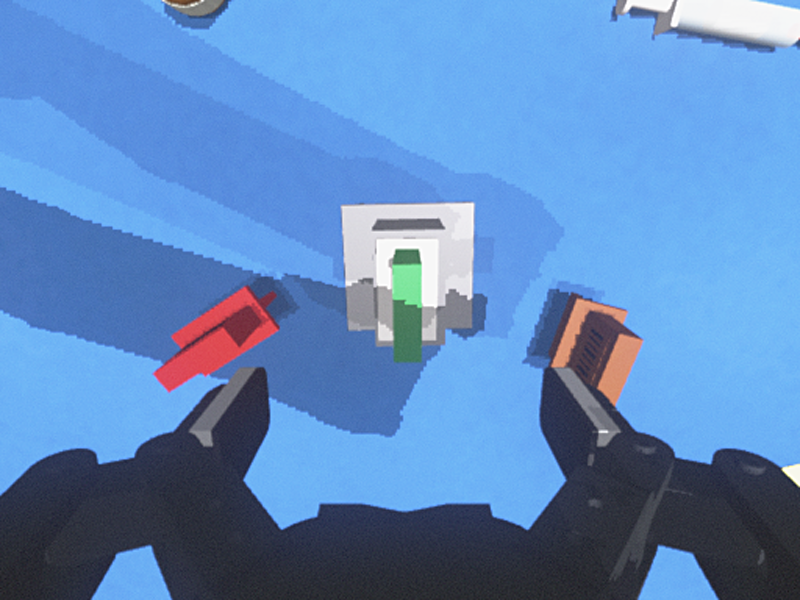

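The handle top spans (392–420, 262–361), aligned with the image columns and centred between the fingers. The red tag at (220,335) and the brown one at (595,350) stand near the open fingers, so I narrow the opening before descending.

```bash
cat >> h.py <<'E'
def wray(s,d,uv,z):
    T=np.eye(4);T[:3,:3]=Ro.from_quat(s['tool_rot']).as_matrix();T[:3,3]=s['eef_pos'];W=T@d['T_tool_cam']
    R=W[:3,:3].T; return ray(dict(d,R=R,t=-R@W[:3,3]),uv,z)
E
python3 - <<'E'
from h import *
s,d=pickle.load(open('pics/w2.pkl','rb'))
w=wray(s,d,np.array([[392,262],[421,262],[421,361],[393,361]])*.64-.2,.107);print(w.mean(0),w)
f=wray(s,d,np.array([[376,238],[439,238]])*.64-.2,.065);print(f, np.linalg.norm(f[0]-f[1]))
print('red/brown corners',wray(s,d,np.array([[277,325],[265,290],[552,370],[575,295]])*.64,.07))
c=w.mean(0);plan([(c[0],c[1],.144,.035)])
E
```

```text
[ 0.54162633 -0.15688384  0.107     ] [[ 0.53374322 -0.13192953  0.107     ]
 [ 0.54734186 -0.13142946  0.107     ]
 [ 0.54969779 -0.18183143  0.107     ]
 [ 0.53572244 -0.18234493  0.107     ]]
[[ 0.52365407 -0.12771705  0.065     ]
 [ 0.55856613 -0.12643295  0.065     ]] 0.034935665269838094
red/brown corners [[ 0.46835001 -0.1793575   0.07      ]
 [ 0.46243963 -0.15871014  0.07      ]
 [ 0.62955979 -0.20166523  0.07      ]
 [ 0.63671983 -0.15522777  0.07      ]]
[  0.    0.4 103.9] 0.001
```

Request:
send_rows:
  moves:
    - [[0,0,0,0],[0,0,20,0],[0,0,50,0],[0,0,80,0],[0,0,100,0],[0,0,104,0],[0,0,104,0],[0,0,104,0]]
  grip: 0.5

```text
time: 6.48
eef_pos: [0.5417, -0.1577, 0.1448]
tool_rot: [0.695, 0.719, 0.0, 0.001]
ft_force: [-0.2, 0.4, 0.3]
grip_width: 0.0426
gripper_force: 0.0
```

Request:
send_rows:
  moves:
    - [[0,0,0,0],[0,0,0,0],[0,0,0,0],[0,0,0,0],[0,0,0,0],[0,0,0,0],[0,0,0,0]]
  grip: 0

```text
time: 7.35
eef_pos: [0.5419, -0.1575, 0.1446]
tool_rot: [0.695, 0.719, 0.001, 0.001]
ft_force: [2.3, 0.1, 5.6]
grip_width: 0.0132
gripper_force: 59.8
```

```bash
python3 - <<'E'
from h import *
x,y=dk(0,-.052-.0007);plan([(x,y,.26,DTH)])
E
```

```text
[ 288.8  -13.3 -115.5] 0.12
```

Request:
send_rows:
  moves:
    - [[0,0,-20,0],[0,0,-50,0],[0,0,-85,0],[0,0,-115,0],[50,-3,-115,0.03],[90,-4,-115,0.05],[130,-6,-115,0.07],[170,-8,-115,0.08],[210,-10,-115,0.09],[250,-12,-115,0.1],[275,-13,-115,0.11],[289,-13,-115,0.12],[289,-13,-115,0.12],[289,-13,-115,0.12],[289,-13,-115,0.12]]

```text
time: 9.22
eef_pos: [0.5182, 0.1295, 0.2589]
tool_rot: [0.737, 0.676, -0.0, 0.0]
ft_force: [-0.2, 0.3, -0.8]
grip_width: 0.0131
gripper_force: 59.9
```

```bash
python3 - <<'E'
from h import *
s,d=shot('wrist','w3');print(s['eef_pos'],s['ft_force'],s['gripper_force'],s['grip_width'])
s2,e=shot('side','side3')
M=Ro.from_quat(s['tool_rot']).as_matrix();print(np.arctan2(M[1,1],M[0,1]),M[:,2])
x,y=dk(0,-.0527);plan([(x,y,.155+.0246,DTH),(x,y,.1546,DTH)],s)
a=cv2.resize(d['color'],(400,300));b=cv2.resize(e['color'][110:200,190:310],(400,300),interpolation=cv2.INTER_CUBIC)
cv2.imwrite('pics/w3b.png',np.vstack([cv2.resize(d['color'][:260],(800,406)),np.zeros((194,800,3),np.uint8)])[:,:,::-1]*0+cv2.resize(np.hstack([a,b]),(800,600))[:,:,::-1][:600] if 0 else np.hstack([a,b])[:,:,::-1])
E
```

```text
[0.51818162 0.12947894 0.25892109] [-0.24375213  0.26526932 -0.76863628] 59.89244878292084 0.01307832035508332
-0.08691501032716244 [ 5.77657010e-06 -3.70853522e-04 -9.99999931e-01]
[ 1.2 -0.1 79.3] -0.002
[ 1.200e+00 -1.000e-01  1.043e+02] -0.002
```

View pics/w3b.png

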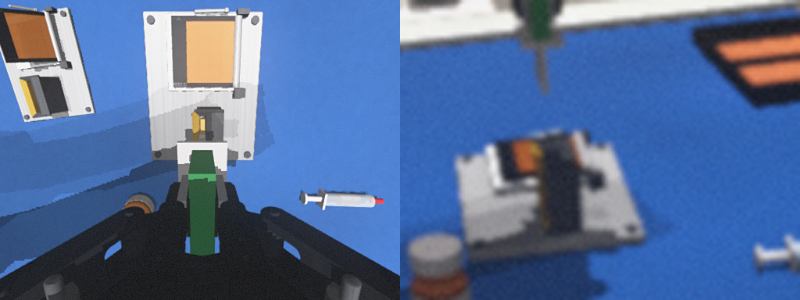

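The wrist view shows the cover lying flat at (210,50), the yellow lip at (197,125), and the tag held straight over the slot. A quick cross-check of the dock pose from the plate corners follows.

```bash
python3 - <<'E'
from h import *
s,d=pickle.load(open('pics/w3.pkl','rb'))
g=cv2.cvtColor(d['color'],cv2.COLOR_RGB2GRAY).astype(int)
r=d['color'][...,0].astype(int)
# left/right plate edges on rows where plate meets blue, plus far edge
L=[];Rr=[]
for row in range(25,110,5):
    m=np.where(r[row,170:345]>110)[0]+170; L.append((m[0]-.5,row));Rr.append((m[-1]+.5,row))
F=[(c,np.where(r[:,c]>110)[0][0]-.5) for c in range(200,310,10)]
iv=lambda P:(wray(s,d,np.array(P,float),.010)[:,:2]-DO)@np.array([[np.cos(DTH),-np.sin(DTH)],[np.sin(DTH),np.cos(DTH)]])
for n,P in(('L x-75',L),('R x75',Rr),('F y98',F)):print(n,(iv(P)*1000).round(1)[::3].tolist())
E
```

```text
L x-75 [[-74.8, 89.2], [-74.8, 75.9], [-74.7, 62.2], [-74.7, 48.2], [-74.7, 33.8], [-74.7, 19.0]]
R x75 [[75.5, 88.8], [75.4, 75.5], [75.4, 61.9], [75.3, 47.9], [75.3, 33.5], [75.2, 18.7]]
F y98 [[-57.1, 99.1], [-28.1, 99.0], [0.9, 101.5], [29.7, 103.2]]
```

Request:
send_rows:
  moves:
    - [[1.5,0.2,15,-0.002],[1.5,0.2,35,-0.002],[1.5,0.2,50,-0.002],[1.5,0.2,58,-0.002],[1.5,0.2,64,-0.002],[1.5,0.2,70,-0.002],[1.5,0.2,76,-0.002],[1.5,0.2,82,-0.002],[1.5,0.2,88,-0.002],[1.5,0.2,90,-0.002],[1.5,0.2,90,-0.002]]

```text
time: 10.7
eef_pos: [0.5183, 0.1323, 0.1688]
tool_rot: [0.736, 0.677, -0.0, -0.0]
ft_force: [-0.2, -0.3, -1.7]
grip_width: 0.013
gripper_force: 59.9
```

The tag is 26 mm deep with no side force. I push it home.

Request:
send_rows:
  moves:
    - [[0,0,4,0],[0,0,7,0],[0,0,9,0],[0,0,11,0],[0,0,13,0],[0,0,14.5,0],[0,0,14.5,0],[0,0,14.5,0]]

```text
time: 11.7
eef_pos: [0.5185, 0.1324, 0.1547]
tool_rot: [0.736, 0.677, 0.0, -0.0]
ft_force: [-1.6, -0.3, 6.3]
grip_width: 0.0132
gripper_force: 61.0
```

Request:
send_rows:
  moves:
    - [[0,0,0.5,0],[0,0,1,0],[0,0,1,0],[0,0,1,0],[0,0,1,0]]

```text
time: 12.32
eef_pos: [0.5185, 0.1324, 0.1545]
tool_rot: [0.736, 0.677, 0.0, -0.0]
ft_force: [-4.4, -0.6, 15.1]
grip_width: 0.0131
gripper_force: 62.3
```

```bash
python3 - <<'E'
from h import *
s,e=shot('side','side4');print(s['eef_pos'],s['ft_force'],s['gripper_force'],s['grip_width'])
cv2.imwrite('pics/c5.png',cv2.resize(e['color'][130:190,205:285],(800,600),interpolation=cv2.INTER_CUBIC)[:,:,::-1])
E
```

```text
[0.51848977 0.13240617 0.15446201] [-4.37624146 -0.56088066 15.14787637] 62.30999708175659 0.013080233018681454
```

View pics/c5.png

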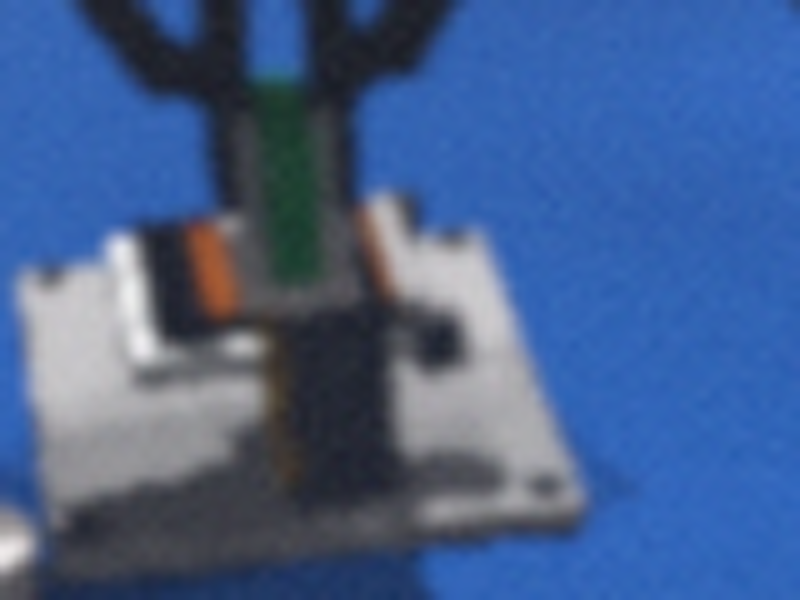

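The flange sits on the slot block at (310,300) and the cover is level. TCP height matches home (0.1545 m), and the force rises sharply as the flange bears on the block, so I hand in.

```bash
python3 -c "
from station import ctrl
print(ctrl.hand_in())"
```

```text
the job is handed in; nothing more can be done
None
```

I pressed the cover shut and pushed the green-handled tag home, and I handed in at about 12.4 s with the gripper still holding it down (about 15 N push, 62 N grip); the hand-in gave no verdict.

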